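# Wind the glue timer and snap its button cap back on

### The arm

A 6-joint arm with a two-finger parallel gripper is mounted at the origin on the work surface. World frame = base frame: x ahead of the robot, y to its left, z up, the work surface at z = 0. Lengths are in m, angles in rad, forces in N, time in s.
With the tool pointing down it reaches from about 0.375 to 0.975 m from the base axis. Payload 3.8 kg.
Tool frame: the origin (TCP) lies midway between the tips of the shut fingers; the grasp point (between the pads) lies 19 mm behind it; z points along the fingers, y is the direction in which the jaws open and shut (so a half turn about z gives the same grasp; the last joint's range is limited). The gripper opens to 85 mm and grips with 20 to 120 N. Pads are 22 mm wide; open, the fingers measure 114 mm over their backs; the gripper's body (76 mm by 85 mm) begins 54 mm behind the grasp point. The pads swing forward as they close: fully open they stand 13 mm farther back than shut.
Start: joints at [-1.184, 0.264, 1.604, -0, 1.274, -0.037], TCP at [0.278, -0.615, 0.231] pointing down, gripper open.
Joint ranges: [-2.63, 2.63], [-0.94, 2.18], [0.31, 2.57], [-1.31, 4.45], [0, 2.66], [-2.55, 2.55]. Speed limits (rad/s): [2.57, 2.57, 3.14, 3.14, 3.14, 3.14].

### API

Orientations are given as a rotation vector (axis times angle).
In Python, from workcell import bot gives the robot as it stands.
- The arm moves only by the tool arm_command, never from a script. Its argument "targets" is text: rows parted by semicolons, each of 7 numbers parted by spaces: the shift along the tool's x, y, z in mm, then the turn, a rotation vector about the tool's x, y, z in degrees, then the opening, from 0 (shut) to 1 (fully open). A call has 1 to 10 rows; each row is the pose to reach, as a shift and turn from the pose commanded when the call began, along the tool's axes at that moment; what a row does not reach only later rows make up. A row lasts 1/12 s, in which the tool goes at most 41.7 mm and 7.16 degrees, less where a joint would pass 70% of its speed; a pose out of reach is approached as far as the arm can. A call with a gripper value outside its range is refused whole. The fingers move at their own pace and stop on an object; "newtons" is the grip in N (left out, the last holds). Time passes only in rows, so rows that repeat a pose let the fingers close. It gives the time, the measured TCP pose, the force and the opening at its end, in the units of the state.
- bot.read_state(): the state, without advancing time (a new reading comes with each control period).
- bot.read_camera(name): name is "side" or "top"; returns (picture, depth): 480x640x3 uint8, blue, green, red; 480x640 float32, m along the optical axis (not along the pixel's ray), 0 where there is no reading.
- bot.camera_params(name): a dict with "fov_y" (degrees; the focal length in pixels is half the picture's height over the tangent of half this angle, whatever the lens; pixels are square), "cx", "cy" (the principal point, pixels), "xyz" and "rotation" of the camera in the world. Camera axes: x right, y up, looking along -z (the intrinsics and any distortion apply to the point x, -y, -z); pixel columns grow to the right and rows downward; lengths in m; the calibration is good to about 2 mm. A picture is of the moment at which its call begins. camera_params takes no time and is no camera call.
- bot.finish_job(): hands the job in, once; it reports no verdict.
The state is a dict: "time": time; "q": joint angles; "joint_vel": joint speeds; "joint_torque": joint torques, N m; "tool_pos": TCP position; "tcp_rot": TCP orientation; "wrist_force": force on the tool from outside, world axes, zero at the start; "torque": the same for the moment, N m; "width": opening from 0.0 (shut) to 1.0 (fully open).
Only numpy, scipy, OpenCV 4.12 (cv2) and the standard library are available. Lean on these libraries where they do the work, as an engineer would, in place of code of your own. Each camera call takes 0.05 s, during which the arm holds its last target.

### The job

The clockwork glue timer on the clamp bench has lost its push-button cap, which lies in the grey silicone brush tray. Wind the timer's wing key clockwise, turn by turn, until it is fully wound against its stop; then put the cap mouth-down on the timer's bare stud, press until it clicks fully home, and go on pressing: finish with the gripper still pushing the cap firmly down (about 10 N or more). Leave the two hand screws, the spring clip and the green parts tray where they are.

Things in the scene. Friction and masses are not known exactly. Their poses are not given: they have to be found in the camera images.
- timer: clockwork glue timer, a grey painted box 120 (its x) x 200 (its y) x 50 mm high, screwed to the bench (cannot move). Origin: centre of its underside; z up. On its flat top, 50 mm above the bench: the wing key at its y = -55 mm, a flat dial in the middle, the bare stud at its y = +55 mm, both at its x = 0.
- timer_key (a joint): winding angle of the key in rad: 0 unwound, grows as the key is turned clockwise seen from above, hard stop at 3.0 (fully wound). Starts between 0 and 0.6. It stays where it is left (friction 0.10 N m holds against the spring); turning takes 0.10 N m rising to 0.16 N m near the stop.
- key_grip (a point): middle of the brass wing of the key, on the key's vertical turning axis, 28 mm above the timer's top (78 mm above the bench). The wing is a flat upright plate 44 mm long (this point's x axis, turning with the key), 8 mm thick (its y axis: pinch across this) and 28 mm high (14 mm above and below this point). Its two halves are alike.
- stud_top (a point): centre of the top of the fixed upright steel press stud on the timer, 28 mm above the timer's top (78 mm above the bench). The stud is 18 mm across, tapering over its top 7 mm to 10 mm across. Four rounded sprung lobes stick out around it to 26 mm across, widest 14 mm above the timer's top.
- stud_foot (a point): point on the stud's axis at the level of the timer's top (50 mm above the bench); z up. The cap's lip meets the lobes when its underside is about 19 mm above the timer's top; pushing past takes about 8 N, then the resistance drops sharply (the click) and the cap sits with its roof on the stud's top, its underside 4 mm above the timer's top.
- cap: loose black plastic button cap, an upright ribbed cylinder 38 mm across and 28 mm high, 20 to 40 g, lying mouth down on the brush tray's floor. Origin: centre of its underside (mouth); z towards its closed top. Bore 30 mm wide and 24 mm deep (roof 4 mm thick), with an inner lip at the mouth 21 mm wide and 3 mm high that must snap past the stud's lobes.
- cap_top (a point): centre of the cap's closed flat top, 28 mm above its underside.
- tray: grey silicone brush tray, fixed, open, 160 (its x) x 200 (its y) mm, rim 14 mm high, walls and floor 4 mm thick. Origin: centre of its underside. The cap stands on its floor, up to 30 mm from the middle either way.
- handscrew_a: wooden hand screw clamp lying flat, two jaws 170 mm long, 260 mm over its handles, 36 mm high; bystander. Origin: centre of its underside.
- handscrew_b: second hand screw clamp, the same; bystander.
- spring_clip: steel spring clip 80 mm long, 25 mm high, lying on the bench; bystander. Origin: centre of its underside.
- parts_tray: green plastic parts tray, 120 x 200 x 45 mm, with dowels and nuts; bystander. Origin: centre of its underside.

How it is judged:
On the way, in this order (a step that is already met when the one before it is completed fails the run):
1. the key is wound up to its stop (value of joint timer_key above 2.8 rad), for 0.2 s.
2. the cap has snapped home on the stud (horizontal distance between cap and stud_foot below 0.004 m and z of cap in the frame of stud_foot between 0 and 0.007 m and angle between cap's own z axis and vertical below 0.12 rad and angle between the z axis of cap and the z axis of timer, either way round below 0.12 rad), for 0.1 s.
At the end, for the whole second after the job is handed in: Key wound above 2.8 of 3.0 rad; cap square on the stud (within 0.12 rad, 4 mm of its axis), its underside under 7 mm above the timer's top (4 mm when home); the cap still bears on the timer with over 5 N and the fingers on the cap with over 3 N (all of step 2 and value of joint timer_key above 2.8 rad and contact force between cap and timer above 5 N and contact force between the fingers and cap above 3 N); the arm keeps its last pose, push and grip.
It fails at once if the handscrew a is pushed out of place (over 30 mm) (distance of handscrew_a from where it was at the start of the episode above 0.03 m).
It fails at once if the handscrew b is pushed out of place (over 30 mm) (distance of handscrew_b from where it was at the start of the episode above 0.03 m).
It fails at once if the spring clip is pushed out of place (over 30 mm) (distance of spring_clip from where it was at the start of the episode above 0.03 m).
It fails at once if the parts tray is pushed out of place (over 30 mm) (distance of parts_tray from where it was at the start of the episode above 0.03 m).
It also fails if it takes over 72 s, if anything falls off the work surface, if the arm or the gripper's body presses on something with over 40 N, if the wrist force passes 120 N, or if a joint passes its speed limit or range.

## Working session

There is one attempt and no reset: what is moved stays moved. The work goes in short steps, Python scripts to look and compute and a tool call to move; the robot and the scene stay as the last step left them, time stands still between calls to the robot, and variables do not carry over. Pictures are saved under pics/ and viewed, and the job is handed in when it is done.

Besides the shell and the picture viewer there is one more tool, called after "Emit:" by a JSON object that holds its "name" and its "arguments", one argument or row to a line. arm_command: Moves the arm, as the interface text tells. Its arguments: {"type":"object","properties":{"targets":{"type":"string"},"newtons":{"type":"number"}},"required":["targets"]}

```bash
mkdir -p pics; ls; python3 - <<'E'
from workcell import bot
import cv2,numpy as np
s=bot.read_state();print(s)
for n in("side","top"):
    p=bot.camera_params(n);print(n,p)
    im,d=bot.read_camera(n);cv2.imwrite(f"pics/{n}0.png",im);np.savez(f"{n}0.npz",im=im,d=d)
E
```

```text
pics
{'time': 0.0, 'q': array([-1.18387924e+00,  2.64831200e-01,  1.60538205e+00, -2.17113426e-06,
        1.27366563e+00, -3.68856180e-02]), 'joint_vel': array([-1.16731728e-03, -6.70577804e-05, -2.51673186e-03, -1.84350027e-04,
        7.47811312e-04,  1.54854397e-03]), 'joint_torque': array([ 6.39274822e-04, -5.15096605e+01, -3.67317796e+01, -1.06009165e-04,
        1.28565927e-02,  1.18640909e-05]), 'tool_pos': array([ 0.27731286, -0.61460927,  0.22990507]), 'tcp_rot': array([-3.06912313e+00, -6.60264508e-01,  6.28070574e-04]), 'wrist_force': array([-0.9920304 , -0.18200698,  0.46804812]), 'torque': array([ 0.01689799, -0.02234409, -0.01807744]), 'width': 1.0016055224360108}
side {'fov_y': 44.311624353377574, 'cx': 316.73275290853815, 'cy': 246.33456461705157, 'xyz': array([0.28157342, 0.47486104, 0.74425779]), 'rotation': array([ 0.30835189, -0.87657258, -2.37108668])}
top {'fov_y': 42.814759794550035, 'cx': 328.19558146895434, 'cy': 244.73925729772327, 'xyz': array([0.51868673, 0.01492493, 1.19824132]), 'rotation': array([ 0.05712487, -0.08077953, -1.55210592])}
```

View pics/top0.png

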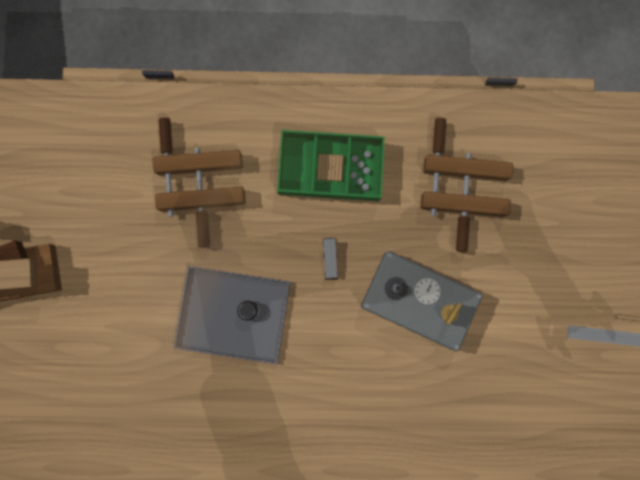

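View pics/side0.png

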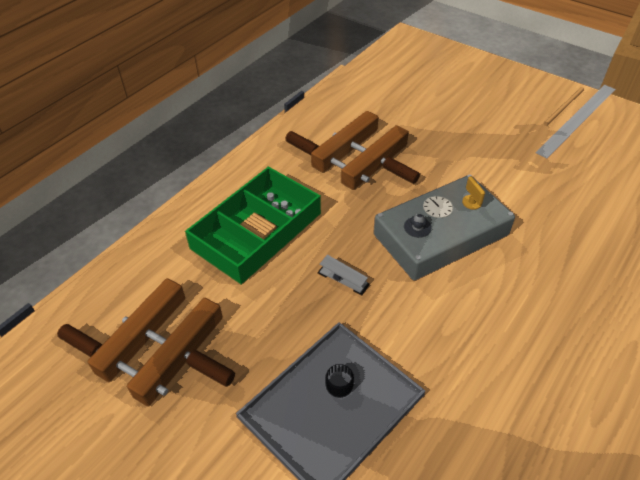

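The top view shows the cap near (248,311), the key at (453,313), the stud at (397,288) and the dial at (427,291). The side view agrees, with the cap at (340,380), stud at (420,222) and key at (475,193). Next I'll convert these to world positions.

```bash
cat > h.py <<'E'
import numpy as np,cv2
from scipy.spatial.transform import Rotation as R
from workcell import bot
def cam(n):
    p=bot.camera_params(n);return p,240/np.tan(np.radians(p['fov_y'])/2),R.from_rotvec(p['rotation']).as_matrix()
def ray(n,u,v):
    p,f,M=cam(n);d=np.array([(u-p['cx'])/f,-(v-p['cy'])/f,-1]);return p['xyz'],M@d
def onplane(n,u,v,z):
    o,d=ray(n,u,v);return o+d*(z-o[2])/d[2]
def cloud(n,d):
    p,f,M=cam(n);v,u=np.mgrid[0:480,0:640]
    P=np.stack([(u-p['cx'])/f*d,-(v-p['cy'])/f*d,-d],-1);return P@M.T+p['xyz']
def proj(n,X):
    p,f,M=cam(n);c=M.T@(np.asarray(X)-p['xyz']);return p['cx']+f*c[0]/-c[2],p['cy']-f*c[1]/-c[2]
E
python3 - <<'E'
from h import *
for n in("top","side"):
    z=np.load(n+"0.npz");im,d=z['im'],z['d'];C=cloud(n,d)
    print(n,"bench",np.nanmedian(C[400:470,300:500,2] if n=="top" else C[120:140,480:520,2]))
    hsv=cv2.cvtColor(im,cv2.COLOR_BGR2HSV)
    ok=d>0
    def box(x0,x1,y0,y1):
        return ok&(C[...,0]>x0)&(C[...,0]<x1)&(C[...,1]>y0)&(C[...,1]<y1)
    if n=="top":
        for nm,(u,v) in dict(cap=(248,311),key=(453,313),stud=(397,288),dial=(427,291),ttop=(420,320)).items(): print(nm,C[v,u].round(4))
    # timer top surface
    mt=box(.3,.75,-.5,-.05)&(abs(C[...,2]-.050)<.006)&(hsv[...,1]<90)
    c=max(cv2.findContours(mt.astype(np.uint8),cv2.RETR_EXTERNAL,cv2.CHAIN_APPROX_NONE)[0],key=cv2.contourArea)
    P=np.array([onplane(n,*q[0],.05)[:2] for q in c]);r=cv2.minAreaRect((P*1000).astype(np.float32));print("timer",r)
    # high stuff on timer
    m=box(.3,.75,-.5,-.05)&(C[...,2]>.060)&(C[...,2]<.1)
    k,l,st,ce=cv2.connectedComponentsWithStats(m.astype(np.uint8))
    for i in range(1,k):
        if st[i,4]>15:
            Q=C[l==i];T=Q[Q[:,2]>np.percentile(Q[:,2],98)-.006];e=cv2.minAreaRect((T[:,:2]*1000).astype(np.float32))
            print("hi",st[i],Q[:,2].max().round(4),T.mean(0).round(4),e)
    m=(hsv[...,0]>15)&(hsv[...,0]<30)&(hsv[...,1]>150)&box(.3,.75,-.5,-.05)&(C[...,2]>.045)
    if m.sum():
        Q=C[m];print("yellow",m.sum(),Q.min(0),Q.max(0))
        T=Q[Q[:,2]>.082];print(len(T),T.mean(0),cv2.minAreaRect((T[:,:2]*1000).astype(np.float32)))
    m=box(.2,.7,0,.4)&(C[...,2]>.022)&(C[...,2]<.045)&(hsv[...,2]<70)
    k,l,st,ce=cv2.connectedComponentsWithStats(m.astype(np.uint8))
    for i in range(1,k):
        if st[i,4]>40:
            Q=C[l==i];T=Q[abs(Q[:,2]-.032)<.005];print("cap",st[i],ce[i],T.mean(0).round(4),cv2.minEnclosingCircle((T[:,:2]*1000).astype(np.float32)))
    u,v=(248,311) if n=="top" else (340,380)
    cv2.imwrite(f"pics/{n}_c.png",cv2.resize(im[v-40:v+40,u-50:u+50],None,fx=7,fy=7,interpolation=cv2.INTER_CUBIC))
    u,v=(425,300) if n=="top" else (445,215)
    cv2.imwrite(f"pics/{n}_t.png",cv2.resize(im[v-55:v+55,u-70:u+70],None,fx=5,fy=5,interpolation=cv2.INTER_CUBIC))
E
```

```text
top bench 0.001038554808375336
cap [ 0.4925  0.1515 -0.0012]
key [ 0.4971 -0.2275  0.0941]
stud [ 0.5407 -0.129   0.0729]
dial [ 0.5364 -0.1878  0.0531]
ttop [ 0.4823 -0.1752  0.0511]
timer ((519.0112915039062, -179.32656860351562), (199.09603881835938, 119.37406921386719), 66.13204956054688)
hi [391 281  13  14 137] 0.0804 [ 0.5412 -0.1289  0.0761] ((541.5164794921875, -129.8243865966797), (16.114002227783203, 14.760114669799805), 38.9306640625)
hi [445 303  17  21 168] 0.0987 [ 0.497  -0.2298  0.0936] ((496.7059326171875, -230.05625915527344), (7.852663993835449, 41.91872787475586), 57.17387008666992)
cap [205 228   4  18  57] [206.68421053 237.92982456] [0.6284 0.2319 0.0291] ((632.5762329101562, 231.38710021972656), 15.449790954589844)
cap [237 300  21  21  89] [248.05617978 310.33707865] [0.4952 0.1479 0.0313] ((495.110107421875, 149.83016967773438), 18.924306869506836)
side bench -0.0001769386012993035
timer ((518.071044921875, -172.93040466308594), (200.7205047607422, 121.40176391601562), 66.25655364990234)
hi [466 176  19  29 331] 0.0938 [ 0.4975 -0.2262  0.0905] ((497.867095
[... 186 characters left out ...]
875), (14.688884735107422, 13.355476379394531), 44.08110046386719)
yellow 449 [ 0.47870552 -0.27001603  0.04879052] [ 0.51591626 -0.21169326  0.09376135]
157 [ 0.49664996 -0.22495741  0.08874241] ((497.1787109375, -226.32122802734375), (9.467122077941895, 43.810546875), 55.38448715209961)
cap [144 320  68  80 444] [176.26576577 359.63288288] [0.6925 0.2628 0.0308] ((693.16650390625, 261.63800048828125), 68.43396759033203)
cap [186 350  48  35 688] [209.86046512 366.12936047] [0.6494 0.2435 0.0288] ((650.5091552734375, 240.88018798828125), 34.31836700439453)
cap [325 366  29  26 199] [338.60301508 382.71859296] [0.4921 0.1598 0.03  ] ((495.326416015625, 152.80775451660156), 19.48253059387207)
```

View pics/top_t.png

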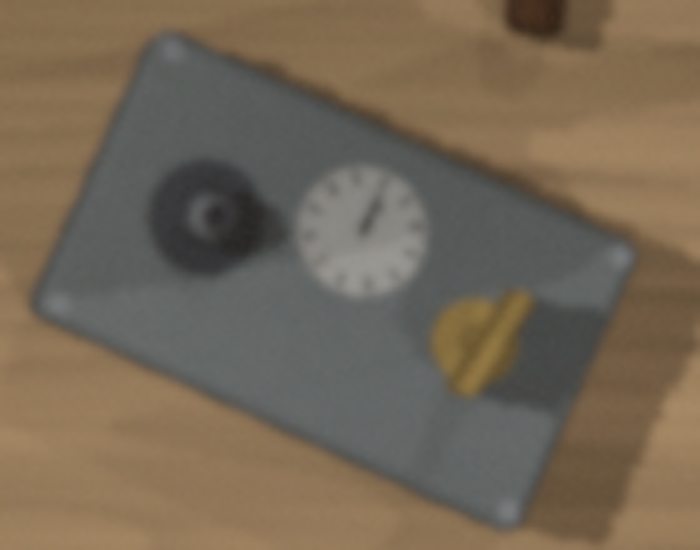

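View pics/side_t.png

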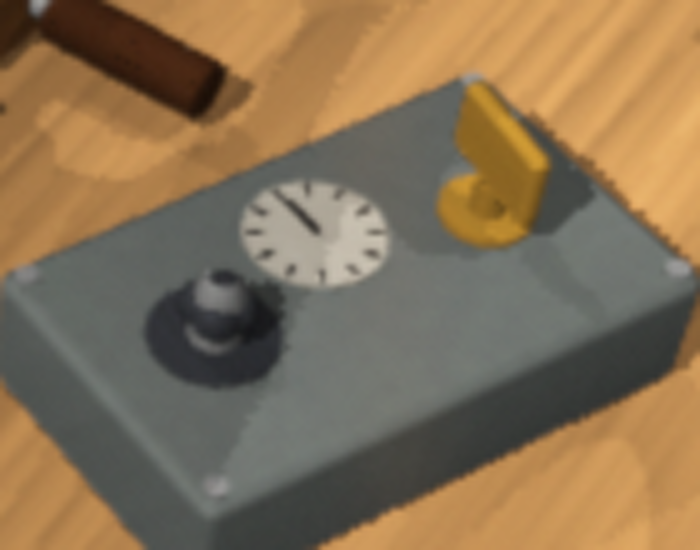

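View pics/top_c.png

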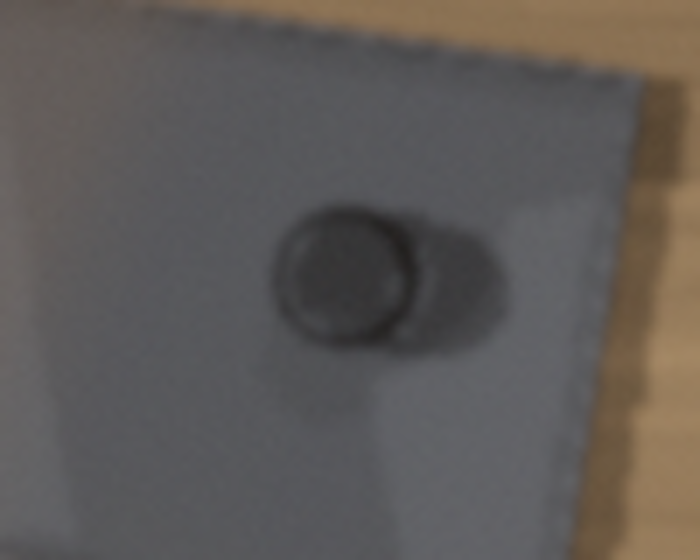

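View pics/side_c.png

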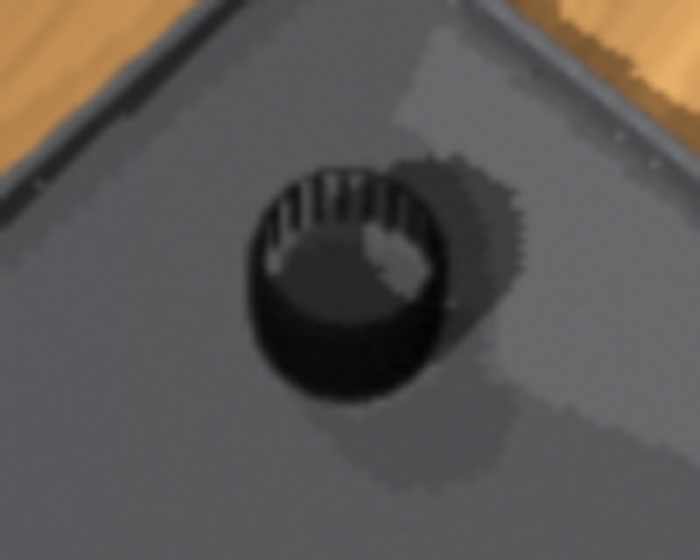

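```bash
python3 - <<'E'
from h import *
np.set_printoptions(linewidth=200)
for n,(u,v) in dict(top=(248,311),side=(340,380)).items():
    z=np.load(n+"0.npz");C=cloud(n,z['d']);print(n);print((C[v-18:v+19:2,u-18:u+19:2,2]*1000).round().astype(int))
for n,u,v in(("top",247.3,310.7),("side",340,380)): print(onplane(n,u,v,.032))
print(onplane("top",453.6,313.4,.092), onplane("top",355+210/5,245+215/5,.078))
# triangulate dial centre & screws
for a,b,z in(((362,230),(315,233),.051),((172,50),(25,272),.05),((622,257),(472,80),.05),((508,510),(678,267),.05),((57,302),(216,486),.05)):
    print(onplane("top",355+a[0]/5,245+a[1]/5,z),onplane("side",375+b[0]/5,160+b[1]/5,z))
E
```

```text
top
[[ 5  7  6  3  7  6  4  8  4  4  5  3  4  4  8  8  8  0  8]
 [ 3  3  0  4  4  7  2  5  4  4  5  5  6  7  9  7  6  8  5]
 [ 4  3  6  9  1  9  7  8  6  7  6  0  5  3  3  2  5  7  4]
 [ 8  2  3  6  4  6  6  5  3  6  6  7  4  6  3  3  2  7  4]
 [ 6  8  6  3  5  5  6 33 34 32 33 20  3  5  3  3  3  4  2]
 [ 7  6  8 10  2 29  6  3  4  7  2 31 30  0  1  1  5  7  5]
 [ 5  3  5  5  2  2  4  5  5  2  4  2 34 19  3  5  3  4  5]
 [ 6  9  4  3 34  3  2  4  2  6  6  4  5 29  5  3  4  5  4]
 [ 6  6  3  8 30  3  7  4  6  5  7  3  4 33 13  7  1  7  1]
 [ 5  5  4  8 30  4  4  7  0 -1  2  2  5 35  9  3  4  1  2]
 [ 4  4  0  8 31  6  5  7  4  6  5  6  2 30  7  5  6  6  4]
 [ 4  4  4  7  4  8  5  6  2  2  2  7 30 13  8  2  3  7  7]
 [ 3  4  4  4  5 34  7  3  6  5  3 27 23  3  4  8  7  8  6]
 [ 5  3  7  5  0  3  8 29 30 32 29 13  1  7  1  9  6  7 10]
 [ 3  6  7  0  6  4  9  4  5  6  5  5  2  5  2  3  1  8  4]
 [ 1  3  6  4  5  5  8  4  9  3  5  3  4  4  6  2  2  7  0]
 [ 6  5  6  3 10  5  4  7  2  9  2  1  7  6  0  2  6  5  5]
 [ 4  6  8  7  9  4  4  2  1  6  6  3  8  6  5  1 -1  4  8]
 [ 5  5  6  4  5
[... 1377 characters left out ...]
 4   5   5   4]
 [  5   3   3   5   2   5   6   8   7  10   7   3   4   6   5   5   6   5   2]
 [  4   3   4   5   5   0   3   4   4   4   3   3   4   2   7   3   5   3   5]]
[0.49377322 0.14901395 0.032     ]
[0.49107991 0.15787424 0.032     ]
[ 0.49636331 -0.22907138  0.092     ] [ 0.54055842 -0.12834991  0.078     ]
[ 0.53645541 -0.18890878  0.051     ] [ 0.53761715 -0.18646037  0.051     ]
[ 0.60286748 -0.11715875  0.05      ] [ 0.60547906 -0.11635982  0.05      ]
[ 0.52803424 -0.28694451  0.05      ] [ 0.53057307 -0.28444385  0.05      ]
[ 0.43340805 -0.24386645  0.05      ] [ 0.43521146 -0.24286468  0.05      ]
[ 0.50768233 -0.07487441  0.05      ] [ 0.50925932 -0.0742058   0.05      ]
```

The depth and colour show only the cap's wall ring, with its top at 30–34 mm, so its roof isn't drawn. Position and size still match. Averaging the two views gives stud ≈ (0.541, -0.130) and key ≈ (0.497, -0.230), which are 110 mm apart as expected. The wing's yaw is about -33.5°, and the cap is at ≈ (0.495, 0.150). Next I'll compute the approach to the key.

```bash
cat > go.py <<'E'
import sys
from h import *
# args x y z yaw(deg of tool x)
x,y,z,yaw=map(float,sys.argv[1:5]); s=bot.read_state()
R0=R.from_rotvec(s['tcp_rot']);M=R0.as_matrix()
t=np.radians(yaw);Rt=R.from_matrix(np.array([[np.cos(t),np.sin(t),0],[np.sin(t),-np.cos(t),0],[0,0,-1]]))
print("shift mm",(M.T@(np.array([x,y,z])-s['tool_pos'])*1000).round(1),"turn deg",np.degrees((R0.inv()*Rt).as_rotvec()).round(2),
 "yaw now",np.degrees(np.arctan2(M[1,0],M[0,0])).round(2),"pos",s['tool_pos'].round(4),"q",np.degrees(s['q']).round(1),"F",s['wrist_force'].round(1),"t",s['time'])
E
python3 go.py .4968 -.2303 .17 146.5
```

```text
shift mm [ 358.1 -260.    60.6] turn deg [-7.0000e-02 -1.3000e-01 -1.2222e+02] yaw now 24.28 pos [ 0.2773 -0.6147  0.2301] q [-67.8  15.2  92.   -0.   73.   -2.1] F [ 0.3  0.  -0.1] t 0.1
```

Emit:
{"name": "arm_command", "arguments": {
  "targets": "34 -25 0 0 0 -6 1; 68 -50 0 0 0 -12 1; 102 -75 0 0 0 -18 1; 136 -100 0 0 0 -24 1; 170 -124 0 0 0 -30 1; 204 -148 0 0 0 -36 1; 238 -173 0 0 0 -42 1; 272 -198 0 0 0 -48 1; 306 -223 0 0 0 -54 1; 335 -245 0 0 0 -60 1",
  "newtons": 80
}}

```text
time: 0.93
tool_pos: [0.4826, -0.252, 0.2309]
tcp_rot: [-2.324, -2.114, -0.0]
wrist_force: [0.6, -1.3, -0.9]
width: 1.003
```

```bash
python3 go.py .4968 -.2303 .17 146.5
```

```text
shift mm [22.9 12.1 60.9] turn deg [-0.000e+00 -3.000e-02 -6.192e+01] yaw now 84.58 pos [ 0.4826 -0.252   0.2309] q [-30.2   1.  107.9   0.   71.1 -24.8] F [ 0.6 -1.3 -0.9] t 0.9333
```

Emit:
{"name": "arm_command", "arguments": {
  "targets": "3 2 8 0 0 -7 1; 6 4 16 0 0 -14 1; 9 5 24 0 0 -21 1; 12 7 32 0 0 -28 1; 15 8 40 0 0 -35 1; 18 9 48 0 0 -42 1; 21 11 56 0 0 -49 1; 23 12 64 0 0 -56 1; 23 12 72 0 0 -62 1; 23 12 80 0 0 -62 1"
}}

```text
time: 1.77
tool_pos: [0.4961, -0.2322, 0.1504]
tcp_rot: [-0.907, -3.007, -0.0]
wrist_force: [-0.1, -0.7, 0.4]
width: 0.997
```

```bash
python3 go.py .4968 -.2303 .07 146.5; python3 - <<'E'
from h import *
for n in("side","top"):
    im,d=bot.read_camera(n);np.savez(f"{n}1.npz",im=im,d=d)
    s=bot.read_state();u,v=map(int,proj(n,s['tool_pos']));print(n,proj(n,s['tool_pos']),proj(n,[.4968,-.2303,.078]))
    cv2.imwrite(f"pics/{n}1.png",cv2.resize(im[max(v-80,0):v+80,u-100:u+100],None,fx=4,fy=4,interpolation=cv2.INTER_CUBIC))
E
```

```text
shift mm [ 0.4  1.9 80.4] turn deg [-0.   -0.05 -0.06] yaw now 146.44 pos [ 0.4961 -0.2322  0.1504] q [-27.7   5.2 112.4   0.   62.4 -84.1] F [-0.1 -0.7  0.4] t 1.7667
side (np.float64(486.1965701138845), np.float64(156.29993763181295)) (np.float64(475.9161034919903), np.float64(189.80601694969073))
top (np.float64(462.53356975451925), np.float64(315.03388115334167)) (np.float64(452.58415189263474), np.float64(312.9867596070019))
```

View pics/side1.png

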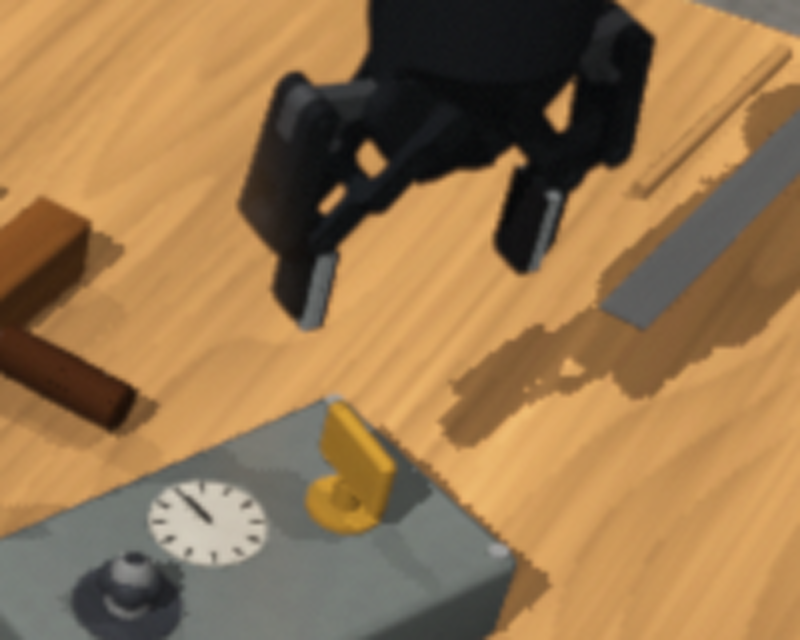

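View pics/top1.png

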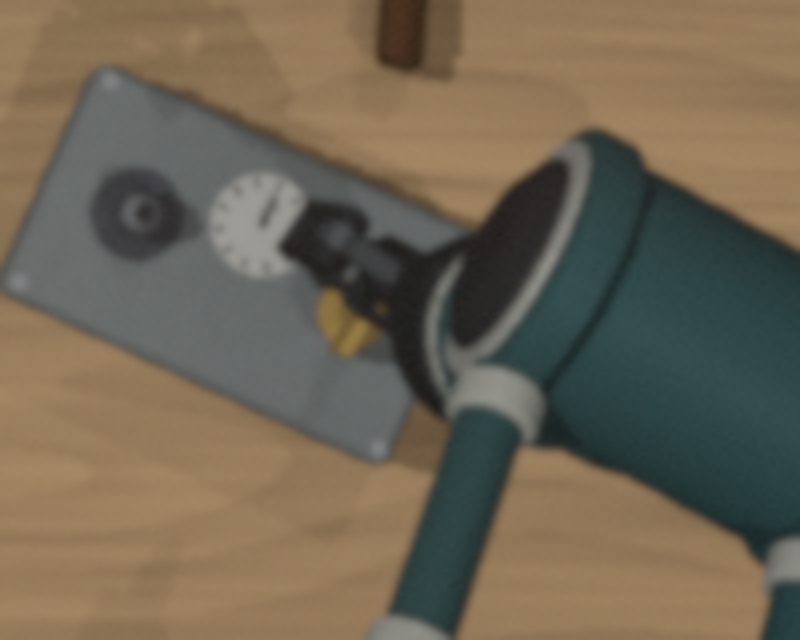

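The side view shows the open jaws above the wing, straddling it, with fingertips at crop (315,325) and (530,270), and their midpoint agrees with the measured TCP. I'll descend onto the wing.

Emit:
{"name": "arm_command", "arguments": {
  "targets": "0 1 20 0 0 0 1; 0 2 40 0 0 0 1; 0 2 60 0 0 0 1; 0 2 74 0 0 0 1; 0 2 82 0 0 0 1; 0 2 82 0 0 0 0.5; 0 2 82 0 0 0 0.3; 0 2 82 0 0 0 0.3; 0 2 82 0 0 0 0.3; 0 2 82 0 0 0 0.3"
}}

```text
time: 2.7
tool_pos: [0.4984, -0.2313, 0.0706]
tcp_rot: [0.911, 3.004, -0.001]
wrist_force: [-0.1, -0.3, 0.8]
width: 0.31
```

```bash
python3 go.py .4968 -.2303 .068 146.5; python3 - <<'E'
from h import *
for n in("side",):
    im,d=bot.read_camera(n);np.savez(f"{n}2.npz",im=im,d=d)
    s=bot.read_state();u,v=map(int,proj(n,s['tool_pos']));print(n,u,v)
    cv2.imwrite(f"pics/{n}2.png",cv2.resize(im[max(v-60,0):v+60,u-80:u+80],None,fx=5,fy=5,interpolation=cv2.INTER_CUBIC))
E
```

```text
shift mm [ 1.9 -0.   2.6] turn deg [ 0.01  0.13 -0.24] yaw now 146.26 pos [ 0.4984 -0.2313  0.0706] q [-27.5  10.5 115.9  -0.   53.5 -83.8] F [-0.1 -0.3  0.8] t 2.7
side 474 192
```

View pics/side2.png

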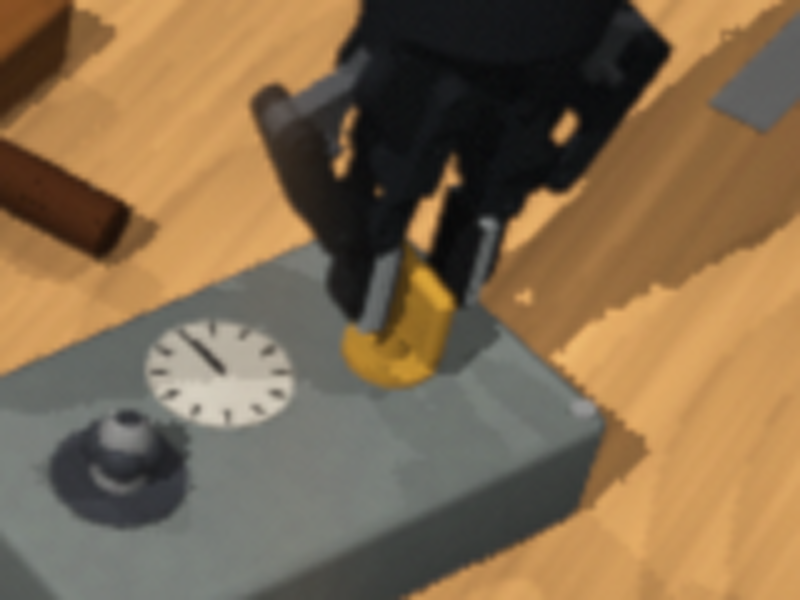

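The jaws straddle the wing centrally, with the near finger at crop (380,290) and the far one at (485,260). I'll shut them on it.

Emit:
{"name": "arm_command", "arguments": {
  "targets": "1 0 2 0 0 0 0.1; 1 0 2 0 0 0 0; 1 0 2 0 0 0 0; 1 0 2 0 0 0 0; 1 0 2 0 0 0 0; 1 0 2 0 0 0 0",
  "newtons": 80
}}

```text
time: 3.25
tool_pos: [0.498, -0.2294, 0.068]
tcp_rot: [0.911, 3.004, 0.003]
wrist_force: [2.4, 5.1, 2.6]
width: 0.076
```

```bash
python3 go.py .4968 -.2303 .068 146.5;python3 -c "
from workcell import bot
print(bot.read_state())"
```

```text
shift mm [ 0.5 -1.4  0. ] turn deg [ 0.14  0.08 -0.25] yaw now 146.25 pos [ 0.498  -0.2294  0.068 ] q [-27.4  10.6 116.1   0.2  53.2 -83.8] F [2.4 5.1 2.6] t 3.25
{'time': 3.25, 'q': array([-0.47844249,  0.18438519,  2.02669207,  0.00277158,  0.9288337 ,
       -1.46190223]), 'joint_vel': array([-1.10811053e-04, -4.30464748e-04,  2.38312785e-05,  6.59807739e-04,
       -2.15409295e-04,  4.53822239e-04]), 'joint_torque': array([-2.92235836e+00, -3.97631693e+01, -2.94718945e+01, -1.31932810e+00,
        7.74446293e-02,  2.94338004e-02]), 'tool_pos': array([ 0.49799463, -0.22935728,  0.06804019]), 'tcp_rot': array([9.11275815e-01, 3.00436778e+00, 2.94242441e-03]), 'wrist_force': array([2.38215178, 5.08628474, 2.61294174]), 'torque': array([ 0.66438934, -0.34916071,  0.03756247]), 'width': 0.07586460632153309}
```

The grip is solid, though the small side force shows the key axis about 1.5 mm along tool +y. I'll shift by that and start winding.

Emit:
{"name": "arm_command", "arguments": {
  "targets": "0 1 0 0 0 4 0; 0 2 0 0 0 10 0; 0 2 0 0 0 16 0; 0 2 0 0 0 22 0; 0 2 0 0 0 28 0; 0 2 0 0 0 34 0; 0 2 0 0 0 40 0; 0 2 0 0 0 46 0; 0 2 0 0 0 50 0; 0 2 0 0 0 50 0"
}}

```text
time: 4.08
tool_pos: [0.4978, -0.2293, 0.068]
tcp_rot: [2.097, 2.338, -0.001]
wrist_force: [-3.4, -1.4, 5.0]
width: 0.076
```

```bash
python3 go.py .4990 -.2280 .068 90;python3 -c "
from workcell import bot
s=bot.read_state();print(s['torque'],s['width'])"
```

```text
shift mm [1.2 1.3 0. ] turn deg [0.   0.08 6.2 ] yaw now 96.2 pos [ 0.4978 -0.2293  0.068 ] q [-2.730e+01  1.060e+01  1.161e+02 -1.000e-01  5.330e+01 -3.350e+01] F [-3.4 -1.4  5. ] t 4.0833
[-0.44026579  0.53390018 -0.05487066] 0.07595158094421516
```

Emit:
{"name": "arm_command", "arguments": {
  "targets": "0 -1 0 0 0 6 0; 0 -1 0 0 0 12 0; 0 -1 0 0 0 18 0; 0 -1 0 0 0 24 0; 0 -1 0 0 0 30 0; 0 -1 0 0 0 36 0; 0 -1 0 0 0 42 0; 0 -1 0 0 0 48 0; 0 -1 0 0 0 54 0; 0 -1 0 0 0 60 0"
}}

```text
time: 4.92
tool_pos: [0.4974, -0.2291, 0.068]
tcp_rot: [2.985, 0.974, 0.001]
wrist_force: [0.2, -1.4, 4.0]
width: 0.077
```

```bash
python3 go.py .4978 -.2293 .068 -16;python3 -c "
from workcell import bot
s=bot.read_state();print(s['torque'],s['width'])"
```

```text
shift mm [0.2 0.3 0. ] turn deg [ 0.07 -0.06 52.15] yaw now 36.15 pos [ 0.4974 -0.2291  0.068 ] q [-27.3  10.5 116.2  -0.   53.2  26.5] F [ 0.2 -1.4  4. ] t 4.9167
[-0.08121991  0.2149563   0.17746568] 0.07655075328611399
```

Emit:
{"name": "arm_command", "arguments": {
  "targets": "0 0 0 0 0 6 0; 0 0 0 0 0 12 0; 0 0 0 0 0 18 0; 0 0 0 0 0 24 0; 0 0 0 0 0 30 0; 0 0 0 0 0 36 0; 0 0 0 0 0 42 0; 0 0 0 0 0 45 0; 0 0 0 0 0 47 0; 0 0 0 0 0 47 0"
}}

```text
time: 5.75
tool_pos: [0.4974, -0.2288, 0.068]
tcp_rot: [3.128, -0.292, 0.002]
wrist_force: [-0.4, 0.1, 5.0]
width: 0.077
```

```bash
python3 go.py .4978 -.2293 .068 -16;python3 -c "
from workcell import bot
s=bot.read_state();print(s['torque'],s['width'])"
```

```text
shift mm [0.4 0.4 0. ] turn deg [ 0.   -0.08  5.34] yaw now -10.66 pos [ 0.4974 -0.2288  0.068 ] q [-27.3  10.5 116.2   0.   53.2  73.3] F [-0.4  0.1  5. ] t 5.75
[ 0.08745837  0.16781936 -0.04682368] 0.07652879397210585
```

Emit:
{"name": "arm_command", "arguments": {
  "targets": "0 0 0 0 0 2 0; 0 0 0 0 0 4 0; 0 0 0 0 0 6 0; 0 0 0 0 0 8 0; 0 0 0 0 0 8 0"
}}

```text
time: 6.17
tool_pos: [0.4974, -0.2289, 0.068]
tcp_rot: [3.1, -0.503, 0.002]
wrist_force: [-0.0, 0.7, 4.8]
width: 0.075
```

```bash
python3 go.py .4978 -.2293 .068 -16;python3 -c "
from workcell import bot
s=bot.read_state();print(s['torque'],s['width'],s['joint_torque'])"
```

```text
shift mm [0.5 0.3 0. ] turn deg [ 0.04 -0.07 -2.44] yaw now -18.44 pos [ 0.4974 -0.2289  0.068 ] q [-27.3  10.5 116.2  -0.   53.2  81.2] F [-0.   0.7  4.8] t 6.1667
[0.28094293 0.07003904 1.32633512] 0.07500328704791064 [ -1.70926061 -38.35792065 -28.89852762   0.53227795  -0.24292907
   1.62231199]
```

The moment jumped to 1.3 N m at the expected angle, so the key is against its stop. I'll hold briefly, release and lift.

Emit:
{"name": "arm_command", "arguments": {
  "targets": "0 0 0 0 0 0 0; 0 0 0 0 0 0 0; 0 0 0 0 0 0 0; 0 0 0 0 0 -1 0.3; 0 0 0 0 0 -1 0.5; 0 0 0 0 0 -1 0.5; 0 0 -20 0 0 -1 0.5; 0 0 -50 0 0 -1 0.7; 0 0 -85 0 0 -1 1; 0 0 -110 0 0 -1 1"
}}

```text
time: 7.0
tool_pos: [0.4971, -0.2289, 0.1793]
tcp_rot: [3.104, -0.484, 0.002]
wrist_force: [0.9, -0.6, 0.1]
width: 0.9
```

```bash
python3 go.py .4955 .1502 .16 116.8; python3 - <<'E'
from h import *
im,d=bot.read_camera("side")
cv2.imwrite("pics/side3.png",cv2.resize(im[120:280,345:545],None,fx=4,fy=4,interpolation=cv2.INTER_CUBIC))
C=cloud("side",d);hsv=cv2.cvtColor(im,cv2.COLOR_BGR2HSV)
m=(d>0)&(abs(C[...,0]-.497)<.03)&(abs(C[...,1]+.229)<.03)&(C[...,2]>.08)&(C[...,2]<.097)&(hsv[...,1]>150)
print(m.sum(),cv2.minAreaRect((C[m][:,:2]*1000).astype(np.float32)))
E
```

```text
shift mm [-116.9 -360.6   19.2] turn deg [ 7.0000e-02 -4.0000e-02 -1.3451e+02] yaw now -17.71 pos [ 0.4971 -0.2289  0.1793] q [-27.3   3.5 110.9   0.   65.5  80.4] F [ 0.9 -0.6  0.1] t 7.0
200 ((497.81903076171875, -226.3225555419922), (11.25114917755127, 43.658695220947266), 77.69786071777344)
```

View pics/side3.png

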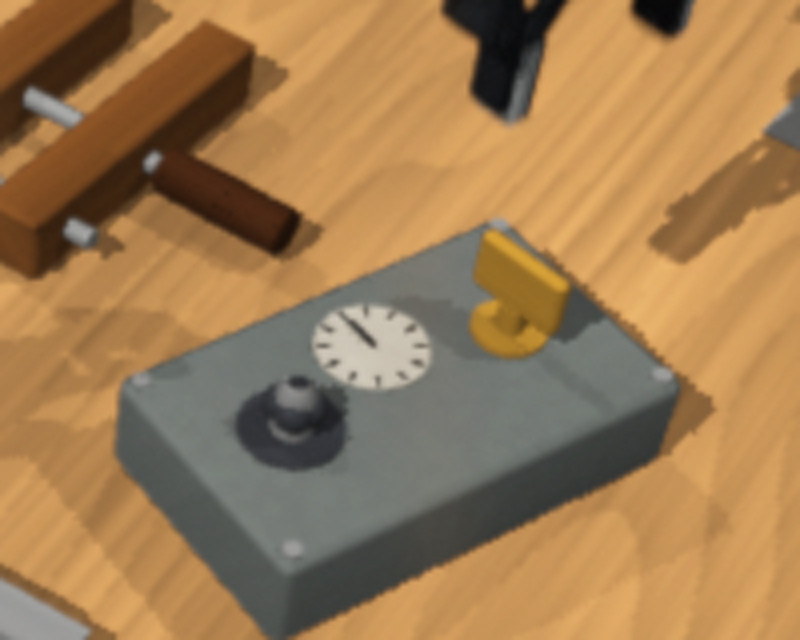

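The wing has swung about 160° (now roughly -13° to -18° in yaw), which fits fully wound. The winding axis as felt was (0.4974, -0.2290), so the refined stud position is (0.5418, -0.1284). Next is the cap.

```bash
python3 go.py .4955 .1513 .12 -8
```

```text
shift mm [-121.3 -362.3   63.3] turn deg [ 0.13 -0.56 -9.71] yaw now -17.71 pos [ 0.5002 -0.2305  0.185 ] q [-27.3   3.3 110.6   0.   65.6  80.4] F [ 1.7 -0.3  3.6] t 7.05
```

Emit:
{"name": "arm_command", "arguments": {
  "targets": "-11 -34 0 0 0 -1 0.8; -23 -70 0 0 0 -2 0.65; -35 -107 0 0 0 -3 0.65; -47 -144 0 0 0 -4 0.65; -58 -180 5 0 0 -5 0.65; -70 -217 15 0 0 -6 0.65; -82 -254 25 0 0 -7 0.65; -94 -290 35 0 0 -8 0.65; -106 -327 45 0 0 -9 0.65; -117 -362 55 0 0 -10 0.65"
}}

```text
time: 7.88
tool_pos: [0.4948, 0.1537, 0.1214]
tcp_rot: [-3.134, 0.21, 0.0]
wrist_force: [0.1, 0.6, -0.4]
width: 0.65
```

Emit:
{"name": "arm_command", "arguments": {
  "targets": "0 0 0 0 0 0 0.65; 0 0 0 0 0 0 0.65"
}}

```text
time: 8.05
tool_pos: [0.4943, 0.1532, 0.121]
tcp_rot: [3.134, -0.205, -0.004]
wrist_force: [0.1, -0.2, 0.2]
width: 0.649
```

```bash
python3 go.py .4955 .1513 .012 -8; python3 - <<'E'
from h import *
for n in("side","top"):
    im,d=bot.read_camera(n)
    u,v=map(int,proj(n,[.4955,.1513,.06]));print(n,u,v)
    cv2.imwrite(f"pics/{n}4.png",cv2.resize(im[max(v-70,0):v+70,max(u-90,0):u+90],None,fx=4,fy=4,interpolation=cv2.INTER_CUBIC))
E
```

```text
shift mm [  1.7   1.6 109. ] turn deg [0.06 0.13 0.52] yaw now -7.48 pos [0.4943 0.1532 0.121 ] q [ 14.5   3.8 117.3  -0.   59.  111.9] F [ 0.1 -0.2  0.2] t 8.05
side 340 364
top 244 310
```

View pics/side4.png

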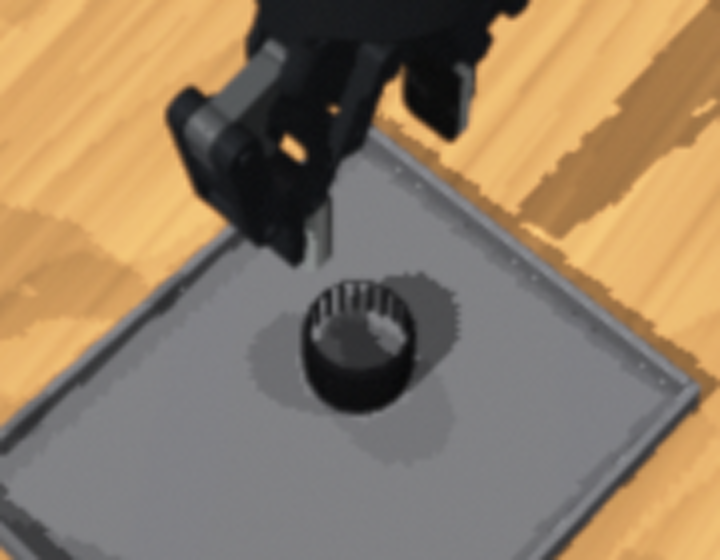

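View pics/top4.png

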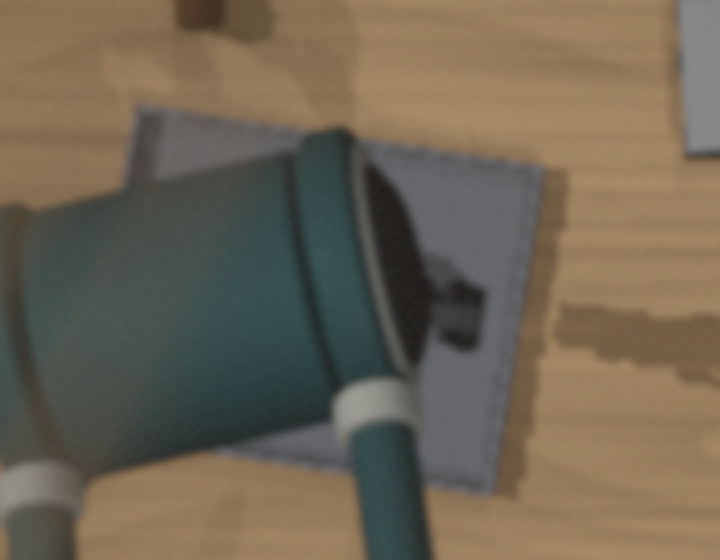

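The side view shows the cap upright at crop (358,345), below and between the jaws. The near finger is at (315,230) and the far one at (440,100). I'll descend and grip.

Emit:
{"name": "arm_command", "arguments": {
  "targets": "1 1 25 0 0 0 0.65; 2 2 50 0 0 0 0.65; 2 2 75 0 0 0 0.65; 2 2 95 0 0 0 0.65; 2 2 108 0 0 0 0.65; 2 2 108 0 0 0 0.65"
}}

```text
time: 8.65
tool_pos: [0.4949, 0.1469, 0.0116]
tcp_rot: [3.132, -0.216, -0.008]
wrist_force: [-0.6, -0.5, -0.4]
width: 0.646
```

```bash
python3 go.py .4955 .1513 .012 -8; python3 - <<'E'
from h import *
for n in("side",):
    im,d=bot.read_camera(n)
    u,v=map(int,proj(n,[.4955,.1513,.06]));print(n,u,v)
    cv2.imwrite(f"pics/{n}5.png",cv2.resize(im[max(v-50,0):v+50,max(u-60,0):u+60],None,fx=6,fy=6,interpolation=cv2.INTER_CUBIC))
E
```

```text
shift mm [-0.  -4.5 -0.5] turn deg [0.13 0.3  0.12] yaw now -7.88 pos [0.4949 0.1469 0.0116] q [ 13.8  12.4 121.4  -0.   46.6 111.7] F [-0.6 -0.5 -0.4] t 8.65
side 340 364
```

View pics/side5.png

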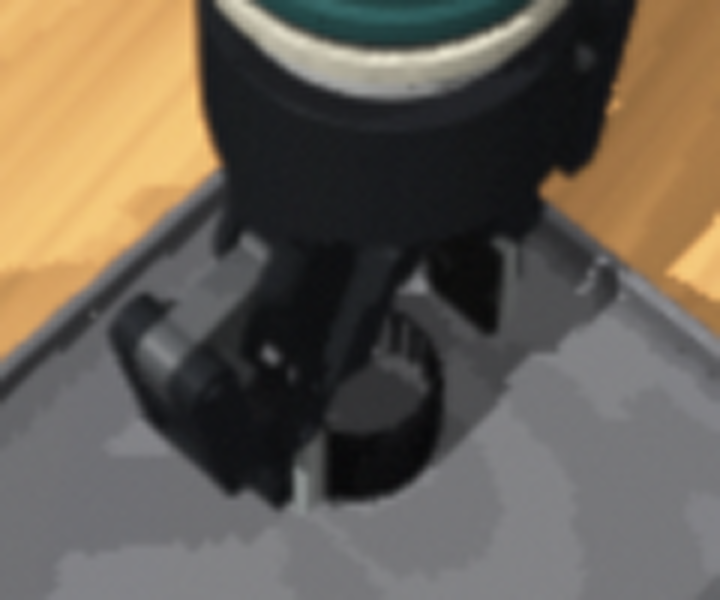

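Emit:
{"name": "arm_command", "arguments": {
  "targets": "0 0 0 0 0 0 0.65; 0 0 0 0 0 0 0.65"
}}

```text
time: 8.87
tool_pos: [0.4988, 0.149, 0.0159]
tcp_rot: [-3.134, 0.213, -0.004]
wrist_force: [1.2, -0.5, 1.0]
width: 0.648
```

```bash
python3 go.py .4955 .1513 .012 -8
```

```text
shift mm [-3.6 -1.8  3.8] turn deg [-0.06 -0.15  0.21] yaw now -7.79 pos [0.4988 0.149  0.0159] q [ 13.9  12.1 121.1  -0.   46.6 111.7] F [ 1.2 -0.5  1. ] t 8.8667
```

Emit:
{"name": "arm_command", "arguments": {
  "targets": "0 0 0 0 0 0 0.65"
}}

```text
time: 8.95
tool_pos: [0.4988, 0.1494, 0.0159]
tcp_rot: [-3.133, 0.212, -0.005]
wrist_force: [0.3, 0.4, 0.1]
width: 0.652
```

Emit:
{"name": "arm_command", "arguments": {
  "targets": "0 0 0 0 0 0 0.65"
}}

```text
time: 9.03
tool_pos: [0.4984, 0.1495, 0.0156]
tcp_rot: [-3.134, 0.212, -0.004]
wrist_force: [-0.4, -0.1, 0.0]
width: 0.647
```

Emit:
{"name": "arm_command", "arguments": {
  "targets": "0 0 0 0 0 0 0.65"
}}

```text
time: 9.12
tool_pos: [0.498, 0.1496, 0.0152]
tcp_rot: [-3.134, 0.211, -0.003]
wrist_force: [-0.7, -0.3, -0.7]
width: 0.65
```

```bash
python3 go.py .4955 .1513 .012 -8
```

```text
shift mm [-2.7 -1.3  3.2] turn deg [-0.04 -0.09  0.28] yaw now -7.72 pos [0.498  0.1496 0.0152] q [ 14.   12.1 121.2  -0.   46.6 111.7] F [-0.7 -0.3 -0.7] t 9.1167
```

The arm is settling slowly toward the commanded pose, which matches the target. I'll close on the cap.

Emit:
{"name": "arm_command", "arguments": {
  "targets": "0 0 0 0 0 0 0.6; 0 0 0 0 0 0 0.5; 0 0 0 0 0 0 0.4; 0 0 0 0 0 0 0.3; 0 0 0 0 0 0 0.3; 0 0 0 0 0 0 0.3; 0 0 0 0 0 0 0.3; 0 0 0 0 0 0 0.3",
  "newtons": 60
}}

```text
time: 9.78
tool_pos: [0.4977, 0.1497, 0.0148]
tcp_rot: [-3.134, 0.211, -0.001]
wrist_force: [-1.4, 1.1, 4.6]
width: 0.427
```

```bash
python3 go.py .5418 -.1284 .13 -8; python3 - <<'E'
from h import *
for n in("side",):
    im,d=bot.read_camera(n)
    u,v=map(int,proj(n,[.4955,.1513,.06]));print(n,u,v)
    cv2.imwrite(f"pics/{n}6.png",cv2.resize(im[max(v-50,0):v+50,max(u-60,0):u+60],None,fx=6,fy=6,interpolation=cv2.INTER_CUBIC))
E
```

```text
shift mm [  81.1  269.6 -115.2] turn deg [-0.02 -0.04  0.29] yaw now -7.71 pos [0.4977 0.1497 0.0148] q [ 14.   12.2 121.2   0.   46.6 111.7] F [-1.4  1.1  4.6] t 9.7833
side 340 364
```

View pics/side6.png

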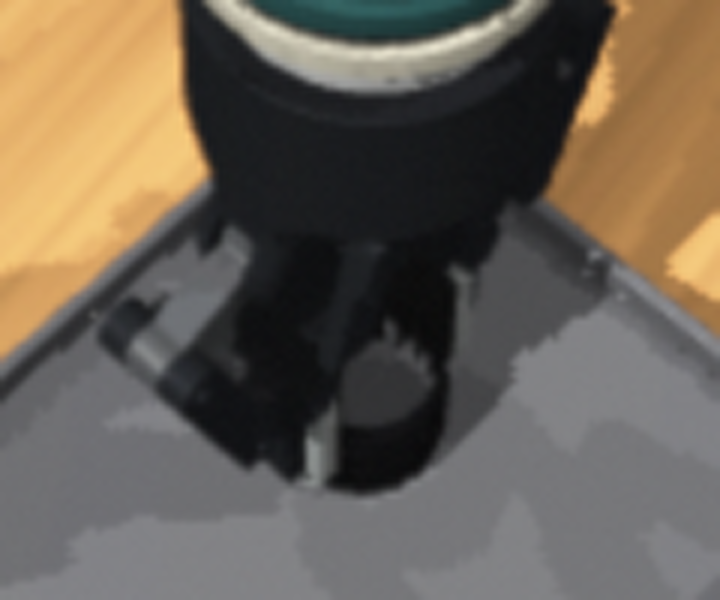

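The opening of 0.427 (≈36 mm) fits a 38 mm cap, and the cap sits centrally between the pads. I'll lift it and take it over the stud.

Emit:
{"name": "arm_command", "arguments": {
  "targets": "0 0 -10 0 0 0 0.3; 0 0 -35 0 0 0 0.3; 0 0 -65 0 0 0 0.3; 6 20 -95 0 0 0 0.3; 18 58 -115 0 0 0 0.3; 29 97 -118 0 0 0 0.3; 41 136 -118 0 0 0 0.3; 53 175 -118 0 0 0 0.3; 64 214 -118 0 0 0 0.3; 76 252 -118 0 0 0 0.3",
  "newtons": 100
}}

```text
time: 10.67
tool_pos: [0.5382, -0.1124, 0.1325]
tcp_rot: [3.134, -0.212, -0.0]
wrist_force: [1.5, 0.5, 0.0]
width: 0.408
```

Emit:
{"name": "arm_command", "arguments": {
  "targets": "3 10 0 0 0 0 0.3; 5 17 0 0 0 0 0.3; 5 17 0 0 0 0 0.3; 5 17 0 0 0 0 0.3; 5 17 0 0 0 0 0.3; 5 17 0 0 0 0 0.3"
}}

```text
time: 11.17
tool_pos: [0.5411, -0.1264, 0.1321]
tcp_rot: [-3.134, 0.208, 0.001]
wrist_force: [-0.2, -0.3, -0.3]
width: 0.404
```

```bash
python3 go.py .5418 -.1284 .098 -8; python3 - <<'E'
from h import *
for n in("side","top"):
    im,d=bot.read_camera(n)
    u,v=map(int,proj(n,[.5418,-.1284,.1]));print(n,u,v,proj(n,[.5418,-.1284,.148]))
    cv2.imwrite(f"pics/{n}7.png",cv2.resize(im[max(v-60,0):v+60,max(u-70,0):u+70],None,fx=5,fy=5,interpolation=cv2.INTER_CUBIC))
E
```

```text
shift mm [ 1.   1.9 34.1] turn deg [-0.02  0.03  0.39] yaw now -7.61 pos [ 0.5411 -0.1264  0.1321] q [-15.7   7.1 112.4   0.   60.5  81.9] F [-0.2 -0.3 -0.3] t 11.1667
side 421 204 (np.float64(425.49342693343715), np.float64(181.71130070565363))
top 398 287 (np.float64(402.24892978881957), np.float64(286.56637257008805))
```

View pics/side7.png

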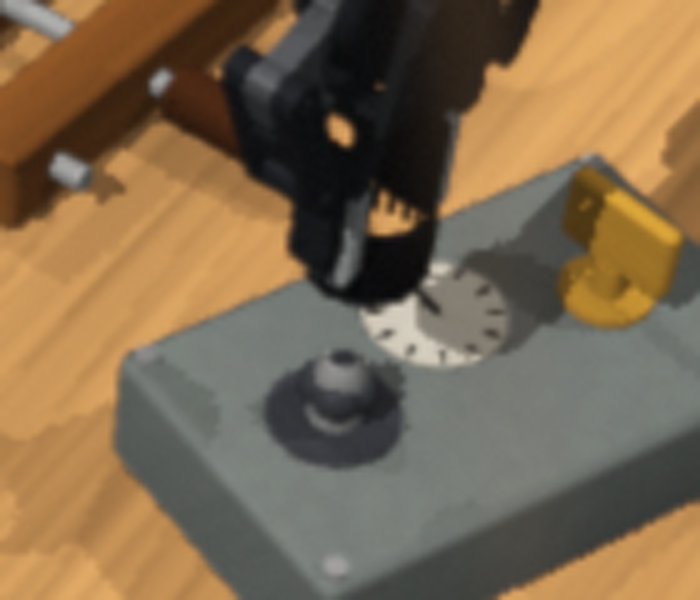

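View pics/top7.png

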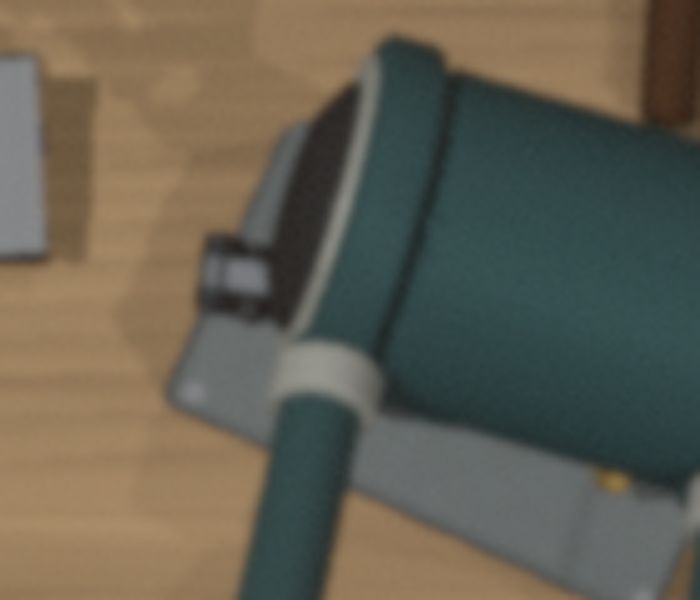

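The side view shows the cap upright in the jaws above the dial/stud line, with its outline centred at u≈425.7 against 425.5 predicted for the stud axis. I'll trim the position, come down to just above the stud and let the arm settle.

Emit:
{"name": "arm_command", "arguments": {
  "targets": "1 1 10 0 0 0 0.3; 1 2 20 0 0 0 0.3; 1 2 30 0 0 0 0.3; 1 2 34 0 0 0 0.3; 1 2 34 0 0 0 0.3; 1 2 34 0 0 0 0.3; 1 2 34 0 0 0 0.3; 1 2 34 0 0 0 0.3; 1 2 34 0 0 0 0.3; 1 2 34 0 0 0 0.3"
}}

```text
time: 12.1
tool_pos: [0.5425, -0.1303, 0.0988]
tcp_rot: [3.134, -0.212, 0.002]
wrist_force: [-0.1, 0.2, -0.8]
width: 0.41
```

```bash
python3 go.py .5418 -.1284 .085 -8; python3 - <<'E'
from h import *
for n in("side",):
    im,d=bot.read_camera(n)
    u,v=map(int,proj(n,[.5418,-.1284,.1]));print(n,u,v,proj(n,[.5418,-.1284,.148]))
    cv2.imwrite(f"pics/{n}8.png",cv2.resize(im[max(v-40,0):v+40,max(u-50,0):u+50],None,fx=7,fy=7,interpolation=cv2.INTER_CUBIC))
E
```

```text
shift mm [-1.  -1.8 13.8] turn deg [ 0.01 -0.06  0.27] yaw now -7.73 pos [ 0.5425 -0.1303  0.0988] q [-16.1   9.4 113.7  -0.   56.8  81.7] F [-0.1  0.2 -0.8] t 12.1
side 421 204 (np.float64(425.49342693343715), np.float64(181.71130070565363))
```

View pics/side8.png

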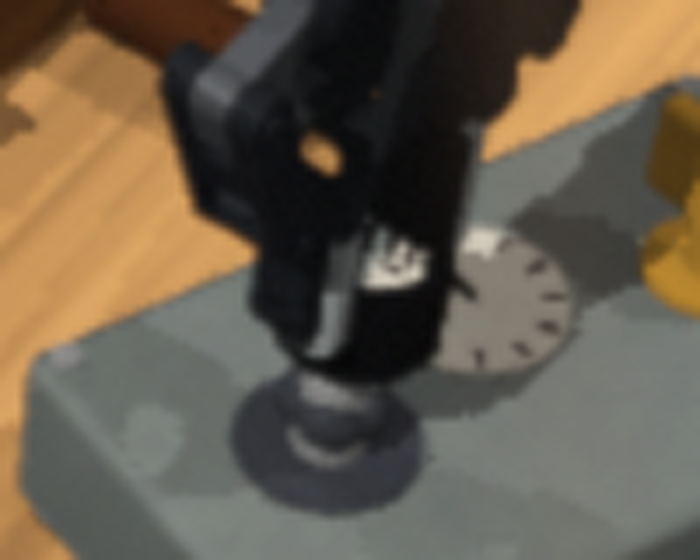

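Emit:
{"name": "arm_command", "arguments": {
  "targets": "-1 -1 3 0 0 0 0.3; -1 -1 6 0 0 0 0.3; -1 -1 9 0 0 0 0.3; -1 -1 12 0 0 0 0.3; -1 -1 14 0 0 0 0.3; -1 -1 14 0 0 0 0.3; -1 -1 14 0 0 0 0.3; -1 -1 14 0 0 0 0.3"
}}

```text
time: 12.82
tool_pos: [0.5413, -0.129, 0.0843]
tcp_rot: [3.134, -0.211, -0.0]
wrist_force: [-0.2, 0.4, -0.4]
width: 0.411
```

```bash
python3 go.py .5418 -.1284 .065 -8; python3 - <<'E'
from h import *
for n in("side",):
    im,d=bot.read_camera(n)
    u,v=map(int,proj(n,[.5418,-.1284,.1]))
    cv2.imwrite(f"pics/{n}9.png",cv2.resize(im[max(v-40,0):v+40,max(u-50,0):u+50],None,fx=7,fy=7,interpolation=cv2.INTER_CUBIC))
E
```

```text
shift mm [ 0.5 -0.7 19.3] turn deg [0.   0.01 0.28] yaw now -7.72 pos [ 0.5413 -0.129   0.0843] q [-16.   10.3 114.4  -0.   55.3  81.8] F [-0.2  0.4 -0.4] t 12.8167
```

View pics/side9.png

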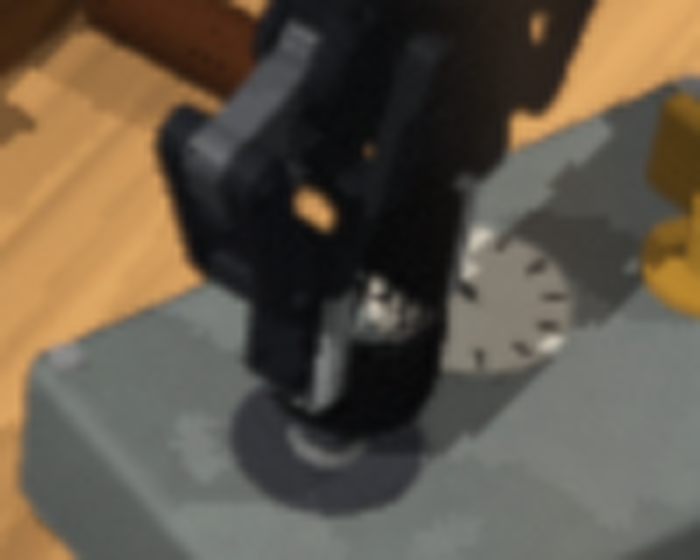

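No force yet with the cap's mouth below the stud's top, so it is centred over the stud. I'll press slowly.

Emit:
{"name": "arm_command", "arguments": {
  "targets": "0 0 2 0 0 0 0.3; 0 0 4 0 0 0 0.3; 0 0 6 0 0 0 0.3; 0 0 8 0 0 0 0.3; 0 0 8 0 0 0 0.3; 0 0 8 0 0 0 0.3"
}}

```text
time: 13.37
tool_pos: [0.5431, -0.129, 0.0777]
tcp_rot: [-3.134, 0.212, -0.006]
wrist_force: [1.5, 0.9, 5.4]
width: 0.41
```

```bash
python3 go.py .5418 -.1284 .065 -8
```

```text
shift mm [-1.4 -0.5 12.7] turn deg [-0.02 -0.21  0.27] yaw now -7.73 pos [ 0.5431 -0.129   0.0777] q [-1.600e+01  1.080e+01  1.146e+02  1.000e-01  5.440e+01  8.170e+01] F [1.5 0.9 5.4] t 13.3667
```

Emit:
{"name": "arm_command", "arguments": {
  "targets": "0 0 2 0 0 0 0.3; 0 0 4 0 0 0 0.3; 0 0 6 0 0 0 0.3; 0 0 8 0 0 0 0.3; 0 0 8 0 0 0 0.3"
}}

```text
time: 13.78
tool_pos: [0.5417, -0.1289, 0.067]
tcp_rot: [-3.134, 0.212, -0.002]
wrist_force: [6.7, 1.0, -6.3]
width: 0.414
```

```bash
python3 go.py .5418 -.1284 .065 -8
```

```text
shift mm [-0.  -0.5  2. ] turn deg [-0.01 -0.07  0.28] yaw now -7.72 pos [ 0.5417 -0.1289  0.067 ] q [-16.   11.5 115.1   0.   53.3  81.7] F [ 6.7  1.  -6.3] t 13.7833
```

It dropped past the lobes (the click). I'll keep pressing down onto the stud's top.

Emit:
{"name": "arm_command", "arguments": {
  "targets": "0 0 1 0 0 0 0.3; 0 0 2 0 0 0 0.3; 0 0 2 0 0 0 0.3; 0 0 2 0 0 0 0.3"
}}

```text
time: 14.12
tool_pos: [0.5417, -0.1289, 0.0658]
tcp_rot: [-3.134, 0.212, -0.001]
wrist_force: [5.2, -0.0, -3.0]
width: 0.41
```

```bash
python3 go.py .5418 -.1284 .065 -8
```

```text
shift mm [ 0.  -0.5  0.8] turn deg [-0.01 -0.05  0.28] yaw now -7.72 pos [ 0.5417 -0.1289  0.0658] q [-16.   11.6 115.1   0.   53.2  81.7] F [ 5.2 -0.  -3. ] t 14.1167
```

Emit:
{"name": "arm_command", "arguments": {
  "targets": "1 0 1 0 0 0 0.3; 1 0 2 0 0 0 0.3; 1 0 2 0 0 0 0.3; 1 0 2 0 0 0 0.3"
}}

```text
time: 14.45
tool_pos: [0.5419, -0.1291, 0.0651]
tcp_rot: [-3.134, 0.211, 0.002]
wrist_force: [-0.7, 1.8, 6.9]
width: 0.406
```

```bash
python3 go.py .5418 -.1284 .065 -8
```

```text
shift mm [-0.2 -0.7  0.1] turn deg [-0.    0.06  0.28] yaw now -7.72 pos [ 0.5419 -0.1291  0.0651] q [-16.   11.8 115.   -0.   53.3  81.8] F [-0.7  1.8  6.9] t 14.45
```

Now it's bottoming at the predicted home height, so I'll press harder.

Emit:
{"name": "arm_command", "arguments": {
  "targets": "0 0 1 0 0 0 0.3; 0 0 2 0 0 0 0.3; 0 0 2 0 0 0 0.3; 0 0 2 0 0 0 0.3; 0 0 2 0 0 0 0.3; 0 0 2 0 0 0 0.3"
}}

```text
time: 14.95
tool_pos: [0.542, -0.1291, 0.0649]
tcp_rot: [-3.134, 0.211, 0.002]
wrist_force: [-5.4, 3.2, 18.6]
width: 0.406
```

```bash
python3 go.py .5418 -.1284 .065 -8
```

```text
shift mm [-0.3 -0.7 -0.1] turn deg [0.   0.06 0.29] yaw now -7.71 pos [ 0.542  -0.1291  0.0649] q [-16.   11.8 115.   -0.   53.2  81.8] F [-5.4  3.2 18.6] t 14.95
```

Emit:
{"name": "arm_command", "arguments": {
  "targets": "0 0 0.5 0 0 0 0.3; 0 0 0.5 0 0 0 0.3; 0 0 0.5 0 0 0 0.3; 0 0 0.5 0 0 0 0.3; 0 0 0.5 0 0 0 0.3; 0 0 0.5 0 0 0 0.3; 0 0 0.5 0 0 0 0.3; 0 0 0.5 0 0 0 0.3; 0 0 0.5 0 0 0 0.3; 0 0 0.5 0 0 0 0.3"
}}

```text
time: 15.78
tool_pos: [0.542, -0.1291, 0.0649]
tcp_rot: [-3.134, 0.211, 0.002]
wrist_force: [-6.8, 3.6, 20.3]
width: 0.407
```

```bash
python3 - <<'E'
from h import *
for n in("side",):
    im,d=bot.read_camera(n)
    C=cloud(n,d);hsv=cv2.cvtColor(im,cv2.COLOR_BGR2HSV)
    m=(d>0)&(abs(C[...,0]-.497)<.03)&(abs(C[...,1]+.229)<.03)&(C[...,2]>.08)&(C[...,2]<.097)&(hsv[...,1]>150)
    print(m.sum(),cv2.minAreaRect((C[m][:,:2]*1000).astype(np.float32)))
    u,v=map(int,proj(n,[.5418,-.1284,.1]))
    cv2.imwrite(f"pics/{n}10.png",cv2.resize(im[max(v-50,0):v+50,max(u-60,0):u+80],None,fx=5.5,fy=5.5,interpolation=cv2.INTER_CUBIC))
s=bot.read_state();print(s['tool_pos'],s['wrist_force'],s['time'])
E
```

```text
197 ((497.4291076660156, -225.57334899902344), (9.896461486816406, 43.25490951538086), 75.79338836669922)
[ 0.54198847 -0.12911613  0.06485698] [-5.94133679  3.61508726 20.9427114 ] 15.8333
```

View pics/side10.png

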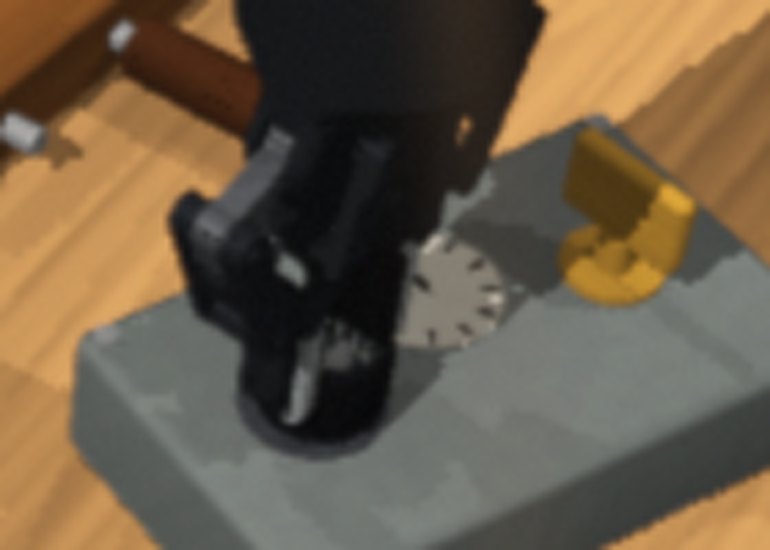

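The cap sits down at the dark base disc (crop (315,440)), square and held. The key wing reads -14.2°, still fully wound, and the push is a steady 20 N. Handing in.

```bash
python3 -c "
from workcell import bot
print(bot.finish_job()); s=bot.read_state(); print(s['tool_pos'],s['wrist_force'],s['time'])"
```

```text
the job is handed in; nothing more can be done
None
the job is handed in; nothing more can be done
```

I wound the timer, snapped the cap onto the stud, and handed the job in at about 15.8 s with the gripper still pressing on the cap; no verdict was reported.

- **Key:** I wound it clockwise in one grip, about 163°, until the wrist moment jumped to 1.3 N m at the expected stop angle. In the last picture the wing stood at about -14°; full wind should be about -16°, so by camera it is roughly 2.97 rad.
- **Cap:** The lobes met the lip at the expected height (about 5 N felt), then the cap dropped past them and stopped solid. The tool height puts the cap's underside about 4 mm above the timer's top. The push held at about 20 N through the last second before I handed in.

Some checks disagreed or were incomplete:
- **Cap roof:** Both cameras showed the cap as an open ring, with no roof or lip drawn. I took mouth-down from the task text, and the click and the seated height fit that.
- **Camera positions:** The two views differed by 2–4 mm. I settled the stud position from the key axis felt while winding.
- **Arm settling:** The measured arm position crept by a few mm after fast moves.
- **Side load:** About 7 N of sideways force remained on the cap while pressing.
- **Bystanders:** I did not measure the hand screws, spring clip and parts tray again at the end, but no move went near them below about 100 mm height.

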